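# Knock the stuck sleeve out of a centrifuge bucket

### The arm

A 7-joint arm with a two-finger parallel gripper is mounted at the origin on the work surface. World frame = base frame: x ahead of the robot, y to its left, z up, the work surface at z = 0. Lengths are in m, angles in degrees, forces in N, time in s.
With the tool pointing down it reaches from about 0.425 to 0.95 m from the base axis. Payload 16.7 kg.
Tool frame: the origin (TCP) lies between the finger pads; the fingertips stand r.tip_reach ahead of it and the grasp point (between the pads) is the TCP (r.tip_reach is the distance from the TCP to the fingertips, in m); z points along the fingers, y is the direction in which the jaws open and shut (so a half turn about z gives the same grasp; the last joint's range is limited). The gripper opens to 94 mm and grips with 3 to 60 N. Pads are 16 mm wide; open, the fingers measure 119 mm over their backs; the gripper's body (75 mm by 177 mm) begins 78 mm behind the grasp point.
Start: joints at [68.153, 24.414, 4.234, 92.017, -1.954, 63.644, -3.845], TCP at [0.155, -0.657, 0.224] pointing down, gripper open.
Joint ranges: [-163.25, 163.25], [-28.42, 122.38], [-70.27, 78.77], [12.13, 141.07], [-58.53, 238.53], [9.26, 117.41], [-156.51, 156.51]. Speed limits (degrees/s): [108.29, 108.29, 136.94, 136.94, 172.46, 172.46, 172.46].

### API

Orientations are given as a 3x3 rotation matrix whose columns are the frame's x, y, z axes.
In Python, from workcell import r, read_camera gives the robot as it stands. The module is installed in compiled form; this text tells all that it offers.
- The arm moves only by the tool servo_tool, never from a script. Its argument "plan" is one flat list of numbers, 7 for each row, row after row: the closure in counts, from 0 (fully open) to 255 (shut), then the shift along the tool's x, y, z as a fraction of full scale, then the turn, a rotation vector about the tool's x, y, z as a fraction of full scale. In form: [gripper, tx, ty, tz, wx, wy, wz, gripper, tx, ty, tz, wx, wy, wz, ...]. A call has exactly 5 rows; each row shifts and turns the commanded pose from where the row before left it, along the tool's axes as they then stand; what a row does not reach is not made up. Full scale, the value 1, is 15 cm for a shift and 90 degrees for a turn. A row lasts 1/12 s, in which the tool goes at most 41.7 mm and 7.16 degrees, less where a joint would pass 70% of its speed; a pose out of reach is approached as far as the arm can. A call with a number of a shift or a turn outside -1 to 1 is refused whole. A call with a gripper value outside its range is refused whole. The fingers move at their own pace and stop on an object; the grip force is fixed at half the most. Time passes only in rows, so rows that do not move let the fingers close, or fill a call up. It gives the time, the measured TCP pose, the force and the opening at its end, in the units of the state.
- r.sense(): the state, without advancing time (a new reading comes with each control period).
- read_camera(name): name is "scene" or "top" or "wrist"; returns a dict with "frame" (480x640x3 uint8, blue, green, red), "fx", "fy", "cx", "cy" (pixels), "k1" (the pictures are not rectified: a ray, as slopes to the right and down, at radius r is drawn at 1 + k1 r^2 times it, then the intrinsics apply), "rvec" (rotation vector, rad) and "tvec" (3), from world to camera coordinates, as OpenCV has them. Camera axes: x right, y down, z forward; pixel columns grow to the right and rows downward; lengths in m; the calibration is good to about 2 mm. A picture is of the moment at which its call begins. There is no depth.
- r.hand_in(): hands the job in, once; it reports no verdict.
The state is a dict: "time": time; "qpos": joint angles; "joint_velocities": joint speeds; "joint_torque": joint torques, N m; "eef_pos": TCP position; "ee_rot": TCP orientation; "wrist_force": force on the tool from outside, world axes, zero at the start; "wrist_torque": the same for the moment, N m; "finger_gap": finger opening in m.
Only numpy, scipy, OpenCV 4.12 (cv2) and the standard library are available. Lean on these libraries where they do the work, as an engineer would, in place of code of your own. Each camera call takes 0.05 s, during which the arm holds its last target. There are 200 camera calls.

### The job

A white adapter sleeve is stuck inside the tall metal centrifuge bucket, which stands mouth down on the bench. Carry the bucket, still mouth down, over the rubber-topped block and rap it on the block until the sleeve drops out and is left standing upright on the rubber. Then stand the empty bucket mouth down in the drip tray and let go.

Things in the scene. Friction and masses are not known exactly. Their poses are not given: they have to be found in the camera images.
- bucket_mid (a point): Tall aluminium bucket: round cup 46 mm across, 85 mm tall, 0.2 kg, upside down: closed end up (dark spot 22 mm across on it), open mouth (bore 37 mm) at the bottom. Near it, in any order, stand a metal bucket as wide but only 48 mm tall and a tapered white pot 70 mm tall. The point: on the axis, half-way up, 42.5 mm above the mouth; z along the axis, towards the closed end.
- sleeve_mid (a point): White sleeve 34 mm across, 40 mm tall, 80 g, unseen in the bucket, underside 28 mm above its mouth. A friction grip of about 2 x its weight lets go after a 2 to 3 mm slip: smooth carrying keeps it, 1 to 4 raps (mouth meets block at 0.1 to 0.3 m/s) free it to drop onto the block. Lift 25 mm between raps to stay round a dropped sleeve, 60 mm to clear it. Point: its centre; z its axis.
- block_top (a point): The knocking block, fixed to the bench: a square wooden block 120 x 120 mm topped with black rubber, 25 mm high in all. The point is the centre of its top face; z is up.
- tray_in (a point): The white drip tray, fixed to the bench and empty: 190 x 140 mm outside, 16 mm high, walls and floor 4 mm thick. The point is the centre of its inner floor, 4 mm above the bench; x runs along its long side, y along its short side, z up.
Not all that is in view belongs to the job. Leave any orange look-alike of the part that bears bucket_mid alone.

How it is judged:
By the outcome, as a careful person would: the job done as asked, in the order asked, and still so for the second after the job is handed in, with the robot touching nothing.
It also fails if it takes over 45 s, if anything falls off the work surface, if the arm or the gripper's body presses on something with over 40 N, if the wrist force passes 120 N, or if a joint passes its speed limit or range.

## Working session

There is one attempt and no reset: what is moved stays moved. The work goes in short steps, Python scripts to look and compute and a tool call to move; the robot and the scene stay as the last step left them, time stands still between calls to the robot, and variables do not carry over. Pictures are saved under pics/ and viewed, about 8 in all and at most 12, crops included, and the job is handed in when it is done.

Besides the shell and the picture viewer there is one more tool, called after ">>>" as name(argument=value, ...) on one line, values as JSON. servo_tool: Moves the arm, as the interface text tells. Its arguments: {"type":"object","properties":{"plan":{"type":"array","items":{"type":"number"}}},"required":["plan"]}

```bash
mkdir -p pics; cat > h.py <<'E'
import numpy as np, cv2
from workcell import r, read_camera
def snap(n,f):
    c=read_camera(n); cv2.imwrite('pics/'+f,c['frame']); return c
def px2w(c,u,v,z):
    x,y=(u-c['cx'])/c['fx'],(v-c['cy'])/c['fy']
    rd=np.hypot(x,y); s=rd
    for _ in range(30): s=rd/(1+c['k1']*s*s)
    k=s/rd if rd>0 else 1
    R=cv2.Rodrigues(np.array(c['rvec'],float))[0]; t=np.array(c['tvec'],float).ravel()
    o=-R.T@t; d=R.T@np.array([x*k,y*k,1]); return o+d*(z-o[2])/d[2]
def w2px(c,P):
    R=cv2.Rodrigues(np.array(c['rvec'],float))[0]; p=R@np.array(P,float)+np.array(c['tvec'],float).ravel()
    x,y=p[:2]/p[2]; f=1+c['k1']*(x*x+y*y); return np.array([c['fx']*x*f+c['cx'],c['fy']*y*f+c['cy']])
E
python3 - <<'E'
from h import *
a=snap('top','t0.png');b=snap('scene','s0.png')
import pickle;pickle.dump((a,b),open('c0.pkl','wb'))
s=r.sense()
for k in s: print(k,np.round(s[k],4).tolist())
print(r.tip_reach)
for c in (a,b): print({k:c[k] for k in c if k!='frame'})
E
```

```text
time 0.1
qpos [68.1539, 24.445, 4.2303, 92.0489, -1.9513, 63.6421, -3.8463]
joint_velocities [-0.0818, -0.0966, -0.0024, -0.149, -0.0835, 0.0733, -0.0592]
joint_torque [0.007, -93.7468, 3.6759, -45.5046, -0.0486, 0.0169, 0.0001]
eef_pos [0.1549, -0.6566, 0.2239]
ee_rot [[0.9733, 0.2297, -0.0004], [0.2297, -0.9733, 0.0011], [-0.0001, -0.0011, -1.0]]
wrist_force [0.5631, -0.4698, 0.0527]
wrist_torque [-0.0491, -0.0239, -0.0182]
finger_gap 0.094
0.019
{'fx': 511.5619125340758, 'fy': 511.5619125340758, 'cx': 312.31142379909375, 'cy': 236.35999122367997, 'k1': -0.04476407675696027, 'rvec': array([ 2.10947121, -2.16925709,  0.12924523]), 'tvec': array([0.0209924 , 0.502806  , 0.94863996])}
{'fx': 529.0308257598563, 'fy': 529.0308257598563, 'cx': 305.69087328755336, 'cy': 245.40164915849357, 'k1': -0.09851297302813114, 'rvec': array([ 1.89033689,  1.86043235, -0.57444308]), 'tvec': array([ 1.51189792e-03, -4.01556792e-01,  1.51259892e+00])}
```

View pics/t0.png

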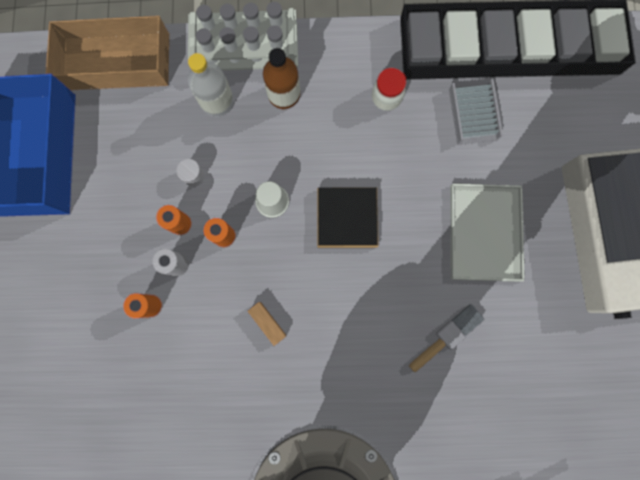

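View pics/s0.png

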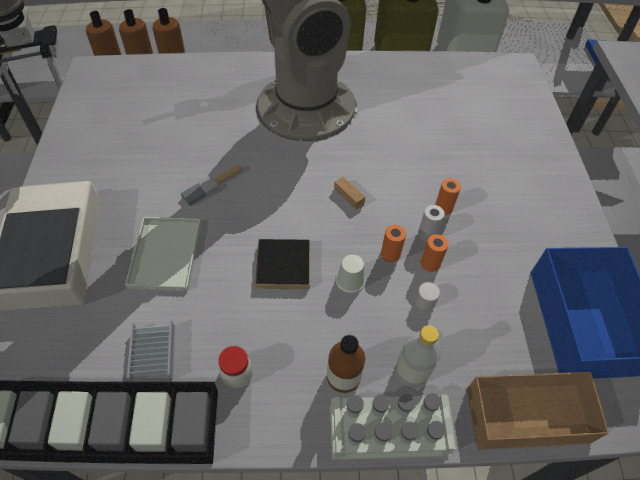

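Top view: the tall bucket (dark spot) is at about (168,262), with orange look-alikes at (173,217), (218,231) and (140,305). The short metal bucket is at (188,171), the pot at (270,198), the block at (348,217) and the tray at (487,232). In the scene view the tall bucket is at (433,213). I'll measure these now.

```bash
python3 - <<'E'
from h import *
import pickle
a,b=pickle.load(open('c0.pkl','rb'))
g=cv2.cvtColor(a['frame'],cv2.COLOR_BGR2GRAY)
def blob(c,box,th):
    g=cv2.cvtColor(c['frame'],cv2.COLOR_BGR2GRAY);u0,v0,u1,v1=box
    n,l,s,ce=cv2.connectedComponentsWithStats((g[v0:v1,u0:u1]<th).astype(np.uint8))
    return [(s[i,4],ce[i]+[u0,v0]) for i in range(1,n) if s[i,4]>8]
for th in (80,100): 
  for n,p in blob(a,(158,252,180,272),th): print('spot',n,p,px2w(a,*p,.085))
for th in (80,100): 
  for n,p in blob(b,(425,205,442,220),th): print('spot scene',n,p,px2w(b,*p,.085))
for n,p in blob(a,(310,180,385,252),40): print('block',n,p,px2w(a,*p,.025))
for p in [(319,188),(377,187),(377,245),(319,245)]: print('bc',px2w(a,*p,.025))
for p in [(453,185),(522,185),(523,281),(452,279)]: print('tray',px2w(a,*p,.016))
for p,z in [((173,215),.085),((216,231),.085),((137,305),.085),((188,171),.048),((269,195),.07)]: print('oth',px2w(a,*p,z))
m=cv2.resize(a['frame'][140:330,110:410],None,fx=2.5,fy=2.5,interpolation=2); cv2.imwrite('pics/t0c.png',m)
E
```

```text
spot 67 [164.04477612 260.32835821] [0.45985645 0.27887449 0.085     ]
spot 82 [164.  260.5] [0.45954287 0.27895352 0.085     ]
spot scene 38 [434.28947368 212.26315789] [0.45905899 0.28069262 0.085     ]
spot scene 48 [434.25       212.02083333] [0.45836553 0.28071191 0.085     ]
block 3069 [347.40143369 216.07722385] [ 0.54264688 -0.06245131  0.025     ]
bc [ 0.60051042 -0.00860215  0.025     ]
bc [ 0.59899152 -0.12275272  0.025     ]
bc [ 0.48410151 -0.11763744  0.025     ]
bc [ 0.48738024 -0.00539923  0.025     ]
tray [ 0.60069344 -0.27480568  0.016     ]
tray [ 0.59677476 -0.41237283  0.016     ]
tray [ 0.4066503  -0.39836025  0.016     ]
tray [ 0.41468652 -0.26077157  0.016     ]
oth [0.54378496 0.26325367 0.085     ]
oth [0.51136182 0.18288483 0.085     ]
oth [0.3797166  0.32773484 0.085     ]
oth [0.63730782 0.24580019 0.048     ]
oth [0.57927874 0.0857234  0.07      ]
```

View pics/t0c.png

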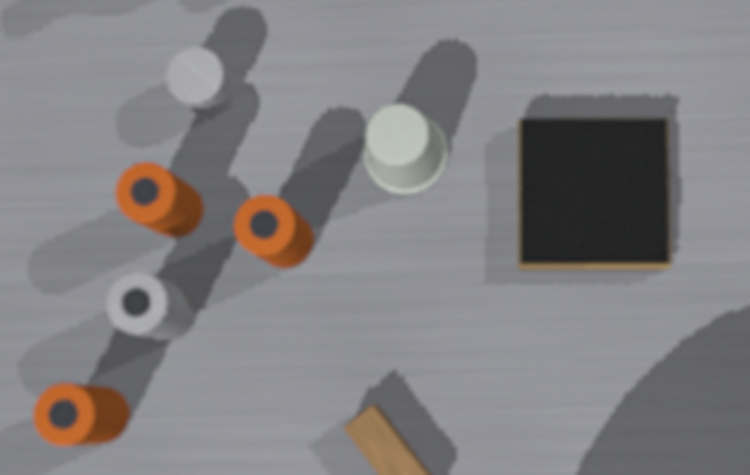

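The spot positions from the two cameras agree: bucket at about (0.459, 0.280), block centre (0.543, -0.062), tray centre about (0.505, -0.337). Jaws along world y clear every neighbour. I'll turn the tool to the world axes and travel.

>>> servo_tool(plan=[0,0,0,0,0,0,0.0738,0,0,0,0,0,0,0.0738,0,0.164,-0.194,0,0,0,0,0,0.164,-0.194,0,0,0,0,0,0.164,-0.194,0,0,0,0])

```text
time: 0.52
eef_pos: [0.2291, -0.5684, 0.2239]
ee_rot: [[1.0, -0.001, -0.001], [-0.001, -1.0, 0.001], [-0.001, -0.001, -1.0]]
wrist_force: [1.3, 0.1, 1.2]
finger_gap: 0.0935
```

>>> servo_tool(plan=[0,0.164,-0.194,0,0,0,0,0,0.164,-0.194,0,0,0,0,0,0.164,-0.194,0,0,0,0,0,0.164,-0.194,0,0,0,0,0,0.164,-0.194,0,0,0,0])

```text
time: 0.93
eef_pos: [0.3526, -0.4224, 0.2244]
ee_rot: [[1.0, -0.0, -0.0], [-0.0, -1.0, 0.0], [-0.0, -0.0, -1.0]]
wrist_force: [0.3, 0.1, -0.2]
finger_gap: 0.0938
```

>>> servo_tool(plan=[0,0.164,-0.194,0,0,0,0,0,0.164,-0.194,0,0,0,0,0,0.164,-0.194,0,0,0,0,0,0.164,-0.194,0,0,0,0,0,0.164,-0.194,0,0,0,0])

```text
time: 1.35
eef_pos: [0.4756, -0.277, 0.2245]
ee_rot: [[1.0, -0.0, -0.0], [-0.0, -1.0, 0.0], [-0.0, -0.0, -1.0]]
wrist_force: [0.4, -1.5, 0.6]
finger_gap: 0.0936
```

>>> servo_tool(plan=[0,0.164,-0.194,0,0,0,0,0,-0.02,-0.25,0,0,0,0,0,-0.02,-0.25,0,0,0,0,0,-0.02,-0.25,0,0,0,0,0,-0.02,-0.25,0,0,0,0])

```text
time: 1.77
eef_pos: [0.4869, -0.0978, 0.2242]
ee_rot: [[1.0, -0.0, -0.0], [-0.0, -1.0, -0.0], [-0.0, 0.0, -1.0]]
wrist_force: [0.5, -0.1, -0.0]
finger_gap: 0.094
```

>>> servo_tool(plan=[0,-0.019,-0.25,0,0,0,0,0,-0.019,-0.25,0,0,0,0,0,-0.019,-0.25,0,0,0,0,0,-0.019,-0.25,0,0,0,0,0,-0.019,-0.25,0,0,0,0])

```text
time: 2.18
eef_pos: [0.4726, 0.0896, 0.2245]
ee_rot: [[1.0, -0.0, 0.0], [-0.0, -1.0, -0.0], [0.0, 0.0, -1.0]]
wrist_force: [1.0, 0.6, -0.8]
finger_gap: 0.0941
```

>>> servo_tool(plan=[0,-0.019,-0.25,0,0,0,0,0,-0.019,-0.25,0,0,0,0,0,-0.019,-0.25,0,0,0,0,0,-0.019,-0.25,0,0,0,0,0,-0.019,-0.25,0,0,0,0])

```text
time: 2.6
eef_pos: [0.4585, 0.2771, 0.2244]
ee_rot: [[1.0, -0.0, -0.0], [-0.0, -1.0, -0.0], [-0.0, 0.0, -1.0]]
wrist_force: [1.4, -0.5, 0.2]
finger_gap: 0.0944
```

```bash
python3 - <<'E'
from h import *
c=snap('wrist','w1.png'); c=snap('wrist','w1.png'); s=r.sense(); print(s['eef_pos'],np.round(s['qpos'],1),c['tvec'])
g=cv2.cvtColor(c['frame'],cv2.COLOR_BGR2GRAY)
p=w2px(c,[.459,.280,.085]);print('pred',p)
n,l,st,ce=cv2.connectedComponentsWithStats((g<85).astype(np.uint8))
for i in range(1,n):
  if st[i,4]>150 and st[i,4]<20000: print(st[i],ce[i],px2w(c,*ce[i],.085))
E
```

```text
[0.45722888 0.28136395 0.22444947] [ -12.4   13.9  -30.1  108.3    7.8   59.9 -135.3] [0.28242267 0.41129394 0.52217147]
pred [325.69495054 237.13711268]
[    0     0   161   123 17142] [70.75994633 57.02263447] [0.61537576 0.49632777 0.085     ]
[351   0  54  35 467] [385.51820128   8.124197  ] [0.64745333 0.23448028 0.085     ]
[472   0  29  32 489] [483.2392638  12.400818 ] [0.64717379 0.15532383 0.085     ]
[ 481   14   82   82 3114] [528.21965318  53.46981374] [0.6181106  0.11378714 0.085     ]
[ 251   38  146  277 8585] [333.68619685 173.15725102] [0.51718449 0.27359513 0.085     ]
[ 390   64   87  130 4305] [435.02044135 119.75098722] [0.5629907 0.1882767 0.085    ]
[ 563   68   77  134 7903] [607.69720359 140.14893079] [0.5512498  0.02794506 0.085     ]
[321 128  26  27 539] [332.95361781 140.96474954] [0.54440558 0.27465594 0.085     ]
[421 162  25  26 500] [433.314 174.344] [0.51714315 0.18564494 0.085     ]
[315 223  23  23 418] [325.92822967 233.83971292] [0.46214807 0.27981813 0.085     ]
[ 439  257   64   67 1701] [472.28395062 287.81422693] [0.40864667 0.13589971 0.085     ]
[261 302  22  20 349] [271.72206304 311.69054441] [0.38195334 0.3327262  0.085     ]
```

View pics/w1.png

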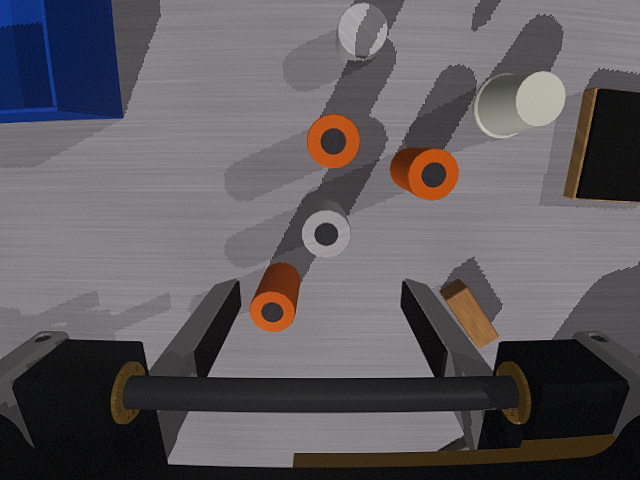

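The wrist view shows the grey spot at (326,234), giving (0.462, 0.280), which agrees within 3 mm. I'll descend to grip 58 mm above the bench, then close.

>>> servo_tool(plan=[0,0.02,0.008,0.2,0,0,0,0,0,0,0.2,0,0,0,0,0,0,0.2,0,0,0,0,0,0,0.2,0,0,0,0,0,0,0.2,0,0,0])

```text
time: 3.12
eef_pos: [0.4619, 0.2738, 0.0731]
ee_rot: [[1.0, -0.0, -0.0], [-0.0, -1.0, -0.0], [-0.0, 0.0, -1.0]]
wrist_force: [1.1, -0.1, -0.8]
finger_gap: 0.094
```

>>> servo_tool(plan=[0,0,0,0.08,0,0,0,0,0,0,0.03,0,0,0,0,0,0,0,0,0,0,255,0,0,0,0,0,0,255,0,0,0,0,0,0])

```text
time: 3.53
eef_pos: [0.4629, 0.2747, 0.0596]
ee_rot: [[1.0, -0.0, 0.002], [-0.0, -1.0, 0.001], [0.002, -0.001, -1.0]]
wrist_force: [0.5, 0.2, -0.0]
finger_gap: 0.0842
```

>>> servo_tool(plan=[255,0,0,0,0,0,0,255,0,0,0,0,0,0,255,0,0,0,0,0,0,255,0,0,0,0,0,0,255,0,0,0,0,0,0])

```text
time: 3.95
eef_pos: [0.4622, 0.2747, 0.0584]
ee_rot: [[1.0, -0.0, 0.001], [-0.0, -1.0, 0.001], [0.001, -0.001, -1.0]]
wrist_force: [-1.2, 2.7, 2.1]
finger_gap: 0.0509
```

>>> servo_tool(plan=[255,0,0,0,0,0,0,255,0,0,0,0,0,0,255,0,0,0,0,0,0,255,0,0,0,0,0,0,255,0,0,0,0,0,0])

```text
time: 4.37
eef_pos: [0.4622, 0.2747, 0.0582]
ee_rot: [[1.0, 0.0, 0.0], [0.0, -1.0, 0.001], [0.0, -0.001, -1.0]]
wrist_force: [-0.3, 3.9, 5.1]
finger_gap: 0.0452
```

Gripped: the gap is 45 mm, matching the bucket. Lifting smoothly by 120 mm.

>>> servo_tool(plan=[255,0,0,-0.02,0,0,0,255,0,0,-0.04,0,0,0,255,0,0,-0.06,0,0,0,255,0,0,-0.08,0,0,0,255,0,0,-0.09,0,0,0])

```text
time: 4.78
eef_pos: [0.4618, 0.2739, 0.1025]
ee_rot: [[1.0, -0.0, -0.001], [-0.0, -1.0, -0.0], [-0.001, 0.0, -1.0]]
wrist_force: [-0.5, -0.6, -1.6]
finger_gap: 0.045
```

>>> servo_tool(plan=[255,0,0,-0.1,0,0,0,255,0,0,-0.1,0,0,0,255,0,0,-0.09,0,0,0,255,0,0,-0.08,0,0,0,255,0,0,-0.06,0,0,0])

```text
time: 5.2
eef_pos: [0.4623, 0.2743, 0.168]
ee_rot: [[1.0, -0.0, 0.001], [-0.0, -1.0, 0.001], [0.001, -0.001, -1.0]]
wrist_force: [0.8, -0.3, -2.3]
finger_gap: 0.045
```

>>> servo_tool(plan=[255,0,0,-0.05,0,0,0,255,0,0,-0.03,0,0,0,255,0,0,-0.01,0,0,0,255,0,0,0,0,0,0,255,0,0,0,0,0,0])

```text
time: 5.62
eef_pos: [0.4618, 0.2741, 0.179]
ee_rot: [[1.0, -0.0, -0.001], [-0.0, -1.0, -0.0], [-0.001, 0.0, -1.0]]
wrist_force: [-0.6, 0.9, -2.6]
finger_gap: 0.045
```

```bash
python3 - <<'E'
from h import *
a=snap('scene','s2.png'); s=r.sense(); print(s['eef_pos'],s['wrist_force'],s['finger_gap'])
g=a['frame'];p=w2px(a,s['eef_pos']).astype(int);print(p)
c=g[max(p[1]-110,0):p[1]+110,p[0]-110:p[0]+110];cv2.imwrite('pics/s2c.png',cv2.resize(c,None,fx=2.5,fy=2.5,interpolation=2))
E
```

```text
[0.46179436 0.27407459 0.17893743] [-0.18239378 -0.66835822 -2.78502055] 0.044946035159918005
[440 185]
```

View pics/s2c.png

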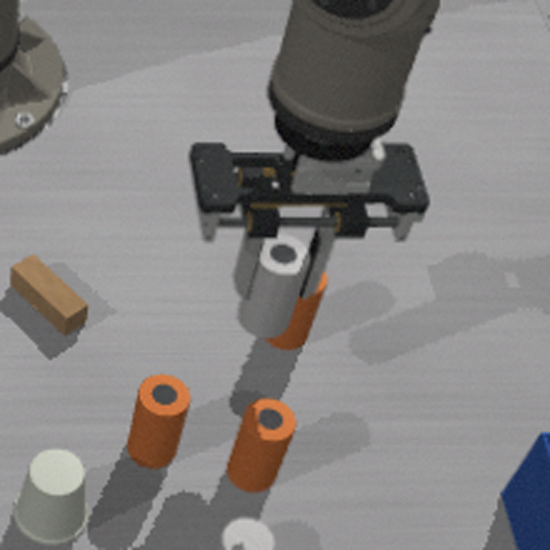

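The bucket is held plumb. The force of -2.8 N means 0.28 kg, so the sleeve is still inside. Carrying it over the block.

>>> servo_tool(plan=[255,0.007,0.03,0,0,0,0,255,0.017,0.07,0,0,0,0,255,0.026,0.11,0,0,0,0,255,0.034,0.14,0,0,0,0,255,0.039,0.16,0,0,0,0])

```text
time: 6.08
eef_pos: [0.4804, 0.1966, 0.1793]
ee_rot: [[1.0, 0.001, -0.0], [0.001, -1.0, 0.0], [-0.0, -0.0, -1.0]]
wrist_force: [0.2, -0.3, -3.0]
finger_gap: 0.0453
```

>>> servo_tool(plan=[255,0.039,0.16,0,0,0,0,255,0.039,0.16,0,0,0,0,255,0.039,0.16,0,0,0,0,255,0.039,0.16,0,0,0,0,255,0.039,0.16,0,0,0,0])

```text
time: 6.5
eef_pos: [0.5097, 0.0754, 0.1794]
ee_rot: [[1.0, -0.001, -0.0], [-0.001, -1.0, -0.0], [-0.0, 0.0, -1.0]]
wrist_force: [-0.2, 0.8, -2.7]
finger_gap: 0.0448
```

>>> servo_tool(plan=[255,0.039,0.16,0,0,0,0,255,0.039,0.16,0,0,0,0,255,0.039,0.16,0,0,0,0,255,0.034,0.14,0,0,0,0,255,0.026,0.11,0,0,0,0])

```text
time: 6.92
eef_pos: [0.536, -0.0349, 0.1792]
ee_rot: [[1.0, -0.002, -0.0], [-0.002, -1.0, -0.0], [-0.0, 0.0, -1.0]]
wrist_force: [0.5, 0.1, -3.0]
finger_gap: 0.0454
```

>>> servo_tool(plan=[255,0.02,0.08,0,0,0,0,255,0.012,0.05,0,0,0,0,255,0.01,0.04,0,0,0,0,255,0.005,0.03,0,0,0,0,255,0,0,0,0,0,0])

```text
time: 7.33
eef_pos: [0.5433, -0.0621, 0.1794]
ee_rot: [[1.0, -0.0, -0.0], [-0.0, -1.0, 0.0], [-0.0, -0.0, -1.0]]
wrist_force: [-0.5, 0.3, -2.9]
finger_gap: 0.0451
```

```bash
python3 - <<'E'
from h import *
s=r.sense(); print(s['eef_pos'],s['wrist_force'],s['finger_gap'])
c=snap('wrist','w2.png')
E
```

```text
[ 0.54329782 -0.06209102  0.1794222 ] [-0.53000429  0.25984556 -2.8514647 ] 0.04510477400400537
```

View pics/w2.png

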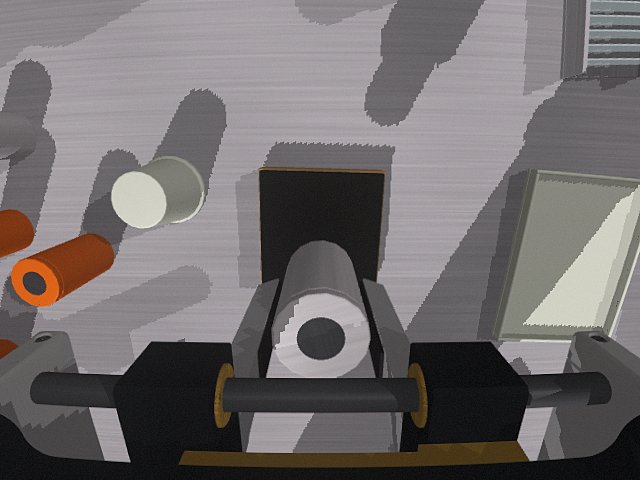

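Centred over the block: the wrist view shows the bucket upright above it at about (320,300). Lowering the mouth to about 25 mm above the rubber.

>>> servo_tool(plan=[255,0,0,0.02,0,0,0,255,0,0,0.05,0,0,0,255,0,0,0.08,0,0,0,255,0,0,0.09,0,0,0,255,0,0,0.09,0,0,0])

```text
time: 7.8
eef_pos: [0.5429, -0.0613, 0.1285]
ee_rot: [[1.0, 0.0, -0.0], [0.0, -1.0, 0.0], [-0.0, -0.0, -1.0]]
wrist_force: [-0.4, 0.2, -3.0]
finger_gap: 0.045
```

>>> servo_tool(plan=[255,0,0,0.07,0,0,0,255,0,0,0.045,0,0,0,255,0,0,0.025,0,0,0,255,0,0,0.006,0,0,0,255,0,0,0,0,0,0])

```text
time: 8.22
eef_pos: [0.5434, -0.0617, 0.1081]
ee_rot: [[1.0, -0.0, 0.0], [-0.0, -1.0, 0.0], [0.0, -0.0, -1.0]]
wrist_force: [-0.0, -0.0, -2.7]
finger_gap: 0.0455
```

>>> servo_tool(plan=[255,0,0,0.08,0,0,0,255,0,0,0.1,0,0,0,255,0,0,-0.06,0,0,0,255,0,0,-0.09,0,0,0,255,0,0,-0.03,0,0,0])

```text
time: 8.63
eef_pos: [0.544, -0.0618, 0.1099]
ee_rot: [[1.0, -0.0, 0.002], [-0.0, -1.0, -0.0], [0.002, 0.0, -1.0]]
wrist_force: [1.1, -0.3, -1.6]
finger_gap: 0.0451
```

>>> servo_tool(plan=[255,0,0,0,0,0,0,255,0,0,0,0,0,0,255,0,0,0,0,0,0,255,0,0,0,0,0,0,255,0,0,0,0,0,0])

```text
time: 9.05
eef_pos: [0.5431, -0.0618, 0.1078]
ee_rot: [[1.0, -0.0, -0.0], [-0.0, -1.0, 0.0], [-0.0, -0.0, -1.0]]
wrist_force: [-0.7, -0.9, -1.9]
finger_gap: 0.0449
```

The held weight fell from about 2.85 N to 1.9 N, so the sleeve (0.8 N) seems to have dropped on the first rap. Checking by camera.

```bash
python3 - <<'E'
from h import *
a=snap('scene','s3.png');F=[]
for _ in range(4): read_camera('top'); F.append(r.sense()['wrist_force'][2])
s=r.sense(); print(s['eef_pos'],F)
g=a['frame'];p=w2px(a,[.543,-.062,.05]).astype(int);print(p)
c=g[p[1]-60:p[1]+60,p[0]-70:p[0]+70];cv2.imwrite('pics/s3c.png',cv2.resize(c,None,fx=4,fy=4,interpolation=2))
E
```

```text
[ 0.54325799 -0.0617287   0.10797785] [np.float64(-1.174676472597569), np.float64(-0.6101002500003561), np.float64(-1.6351573221294147), np.float64(-1.36511575536097)]
[282 253]
```

View pics/s3c.png

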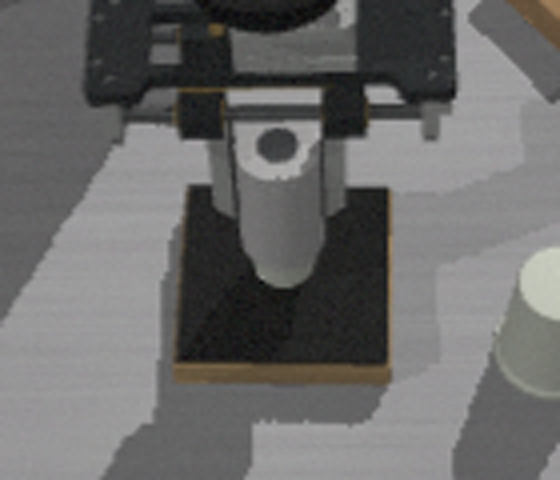

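White narrower sleeve is visible below the mouth at about (283,275), standing on the rubber. Lifting straight up to clear it.

>>> servo_tool(plan=[255,0,0,-0.01,0,0,0,255,0,0,-0.03,0,0,0,255,0,0,-0.05,0,0,0,255,0,0,-0.06,0,0,0,255,0,0,-0.07,0,0,0])

```text
time: 9.72
eef_pos: [0.5434, -0.0617, 0.1421]
ee_rot: [[1.0, -0.0, 0.0], [-0.0, -1.0, 0.0], [0.0, -0.0, -1.0]]
wrist_force: [-0.5, -0.2, -2.8]
finger_gap: 0.0451
```

>>> servo_tool(plan=[255,0,0,-0.08,0,0,0,255,0,0,-0.08,0,0,0,255,0,0,-0.07,0,0,0,255,0,0,-0.05,0,0,0,255,0,0,-0.02,0,0,0])

```text
time: 10.13
eef_pos: [0.5438, -0.0618, 0.1878]
ee_rot: [[1.0, -0.0, 0.002], [-0.0, -1.0, -0.0], [0.002, 0.0, -1.0]]
wrist_force: [0.3, -0.6, -1.6]
finger_gap: 0.0451
```

```bash
python3 - <<'E'
from h import *
a=snap('scene','s4.png');F=[]
for _ in range(4): t=read_camera('top'); F.append(round(r.sense()['wrist_force'][2],2))
s=r.sense(); print(s['eef_pos'],F)
g=a['frame'];p=w2px(a,[.543,-.062,.06]).astype(int)
c=g[p[1]-70:p[1]+60,p[0]-70:p[0]+70]
# tray edges fine view
m=t['frame'][165:300,430:545]
A=cv2.resize(c,(430,400),interpolation=2);B=cv2.resize(m,(345,400),interpolation=2)
cv2.imwrite('pics/s4c.png',np.hstack([A,B]))
E
```

```text
[ 0.54298172 -0.06175311  0.18553472] [np.float64(-2.46), np.float64(-2.3), np.float64(-1.98), np.float64(-1.28)]
```

View pics/s4c.png

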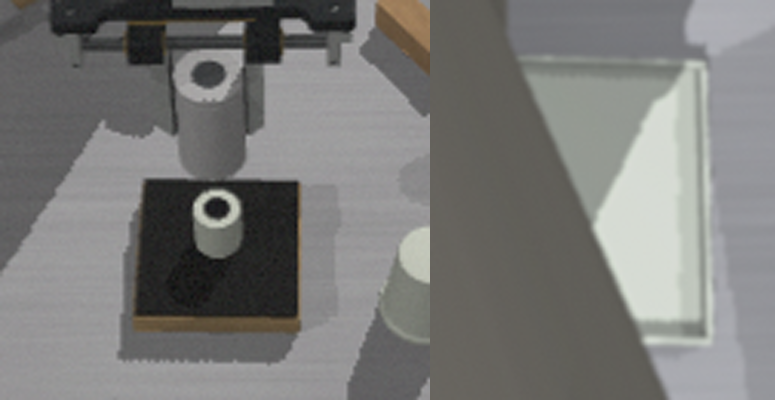

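The sleeve stands upright at block centre, clear of the bucket. Moving to the tray centre and lowering.

>>> servo_tool(plan=[255,-0.007,0.05,0,0,0,0,255,-0.014,0.1,0,0,0,0,255,-0.022,0.16,0,0,0,0,255,-0.025,0.18,0,0,0,0,255,-0.025,0.18,0,0,0,0])

```text
time: 10.8
eef_pos: [0.5288, -0.1636, 0.1857]
ee_rot: [[1.0, 0.001, -0.001], [0.001, -1.0, 0.0], [-0.001, -0.0, -1.0]]
wrist_force: [1.2, -0.4, -2.3]
finger_gap: 0.0448
```

>>> servo_tool(plan=[255,-0.025,0.18,0,0,0,0,255,-0.025,0.18,0,0,0,0,255,-0.025,0.18,0,0,0,0,255,-0.025,0.18,0,0,0,0,255,-0.025,0.18,0,0,0,0])

```text
time: 11.22
eef_pos: [0.5097, -0.299, 0.1856]
ee_rot: [[1.0, -0.0, -0.001], [-0.0, -1.0, 0.0], [-0.001, -0.0, -1.0]]
wrist_force: [0.9, -0.3, -2.4]
finger_gap: 0.0449
```

>>> servo_tool(plan=[255,-0.018,0.13,0,0,0,0,255,-0.011,0.08,0,0,0,0,255,-0.007,0.05,0,0,0,0,255,0,0,0,0,0,0,255,0,0,0.03,0,0,0])

```text
time: 11.63
eef_pos: [0.5057, -0.3356, 0.182]
ee_rot: [[1.0, 0.0, 0.001], [0.0, -1.0, 0.0], [0.001, -0.0, -1.0]]
wrist_force: [1.8, 0.3, -2.6]
finger_gap: 0.0449
```

>>> servo_tool(plan=[255,0,0,0.07,0,0,0,255,0,0,0.1,0,0,0,255,0,0,0.1,0,0,0,255,0,0,0.1,0,0,0,255,0,0,0.1,0,0,0])

```text
time: 12.05
eef_pos: [0.5054, -0.3346, 0.1096]
ee_rot: [[1.0, 0.002, -0.0], [0.002, -1.0, 0.001], [-0.0, -0.001, -1.0]]
wrist_force: [0.7, 0.0, -1.9]
finger_gap: 0.0456
```

>>> servo_tool(plan=[255,0,0,0.1,0,0,0,255,0,0,0.08,0,0,0,255,0,0,0.06,0,0,0,255,0,0,0.025,0,0,0,255,0,0,0,0,0,0])

```text
time: 12.47
eef_pos: [0.505, -0.3356, 0.0704]
ee_rot: [[1.0, 0.001, -0.001], [0.001, -1.0, 0.001], [-0.001, -0.001, -1.0]]
wrist_force: [0.3, 0.4, -1.6]
finger_gap: 0.0454
```

```bash
python3 - <<'E'
from h import *
a=snap('scene','s5.png')
s=r.sense(); print(s['eef_pos'],s['wrist_force'])
g=a['frame'];p=w2px(a,[.505,-.337,.05]).astype(int);print(p)
c=g[p[1]-80:p[1]+70,p[0]-80:p[0]+80]
cv2.imwrite('pics/s5c.png',cv2.resize(c,None,fx=4,fy=4,interpolation=2))
E
```

```text
[ 0.50531454 -0.33598486  0.07126553] [-0.02518049 -1.10098596 -2.81913063]
[160 241]
```

View pics/s5c.png

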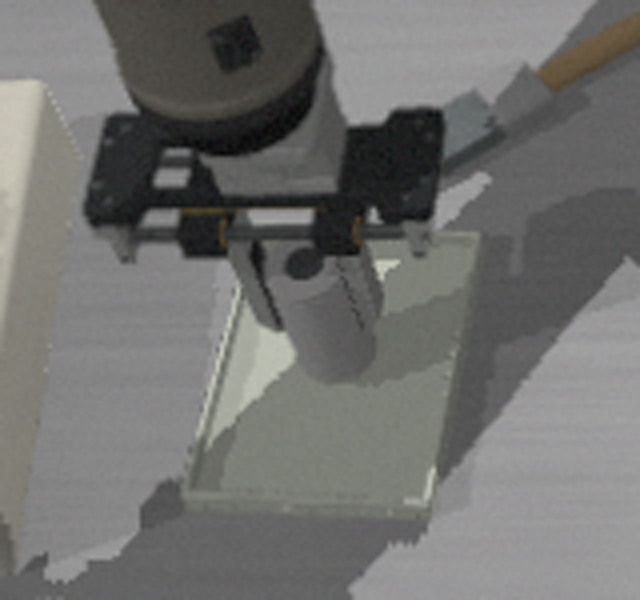

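The bucket is hovering within the tray walls at about (340,380), upright. Lowering the last 9 mm.

>>> servo_tool(plan=[255,0,0,0.02,0,0,0,255,0,0,0.015,0,0,0,255,0,0,0.01,0,0,0,255,0,0,0.008,0,0,0,255,0,0,0,0,0,0])

```text
time: 12.93
eef_pos: [0.5051, -0.3363, 0.0633]
ee_rot: [[1.0, -0.0, 0.0], [-0.0, -1.0, 0.0], [0.0, -0.0, -1.0]]
wrist_force: [-0.4, 0.7, -1.3]
finger_gap: 0.0451
```

>>> servo_tool(plan=[255,0,0,0.004,0,0,0,255,0,0,0.003,0,0,0,255,0,0,0,0,0,0,255,0,0,0,0,0,0,255,0,0,0,0,0,0])

```text
time: 13.35
eef_pos: [0.5052, -0.3363, 0.0624]
ee_rot: [[1.0, -0.0, 0.0], [-0.0, -1.0, -0.0], [0.0, 0.0, -1.0]]
wrist_force: [0.1, -0.2, -2.4]
finger_gap: 0.0451
```

>>> servo_tool(plan=[255,0,0,0.004,0,0,0,255,0,0,0.003,0,0,0,255,0,0,0,0,0,0,255,0,0,0,0,0,0,255,0,0,0,0,0,0])

```text
time: 13.77
eef_pos: [0.5052, -0.3363, 0.0613]
ee_rot: [[1.0, -0.0, 0.0], [-0.0, -1.0, 0.0], [0.0, -0.0, -1.0]]
wrist_force: [-0.6, -0.8, -1.2]
finger_gap: 0.0447
```

>>> servo_tool(plan=[255,0,0,0.004,0,0,0,255,0,0,0.003,0,0,0,255,0,0,0,0,0,0,255,0,0,0,0,0,0,255,0,0,0,0,0,0])

```text
time: 14.18
eef_pos: [0.5052, -0.3362, 0.0602]
ee_rot: [[1.0, -0.0, -0.0], [-0.0, -1.0, 0.0], [-0.0, -0.0, -1.0]]
wrist_force: [0.9, -0.5, -2.1]
finger_gap: 0.0453
```

>>> servo_tool(plan=[255,0,0,0.006,0,0,0,255,0,0,0,0,0,0,255,0,0,0,0,0,0,255,0,0,0,0,0,0,255,0,0,0,0,0,0])

```text
time: 14.6
eef_pos: [0.5052, -0.3362, 0.0593]
ee_rot: [[1.0, -0.0, 0.0], [-0.0, -1.0, 0.0], [0.0, -0.0, -1.0]]
wrist_force: [0.6, 0.5, -2.1]
finger_gap: 0.0453
```

>>> servo_tool(plan=[255,0,0,0.006,0,0,0,255,0,0,0,0,0,0,255,0,0,0,0,0,0,255,0,0,0,0,0,0,255,0,0,0,0,0,0])

```text
time: 15.02
eef_pos: [0.5052, -0.3363, 0.0584]
ee_rot: [[1.0, -0.0, 0.0], [-0.0, -1.0, 0.0], [0.0, -0.0, -1.0]]
wrist_force: [0.4, -0.1, -2.3]
finger_gap: 0.0448
```

>>> servo_tool(plan=[255,0,0,0.006,0,0,0,255,0,0,0,0,0,0,255,0,0,0,0,0,0,255,0,0,0,0,0,0,255,0,0,0,0,0,0])

```text
time: 15.43
eef_pos: [0.5053, -0.3363, 0.0577]
ee_rot: [[1.0, -0.0, 0.0], [-0.0, -1.0, -0.0], [0.0, 0.0, -1.0]]
wrist_force: [-1.2, -0.2, 2.4]
finger_gap: 0.0451
```

>>> servo_tool(plan=[255,0,0,0.006,0,0,0,255,0,0,0,0,0,0,255,0,0,0,0,0,0,255,0,0,0,0,0,0,255,0,0,0,0,0,0])

```text
time: 15.85
eef_pos: [0.5054, -0.3364, 0.0575]
ee_rot: [[1.0, -0.0, 0.001], [-0.0, -1.0, -0.0], [0.001, 0.0, -1.0]]
wrist_force: [-4.1, 2.1, 14.4]
finger_gap: 0.045
```

```bash
python3 - <<'E'
from h import *
c=snap('wrist','w6.png'); s=r.sense(); print(s['eef_pos'],s['wrist_force'])
for n in ('w2','w6'):
  f=cv2.imread(f'pics/{n}.png',0)[300:375,270:370]; 
  k,l,st,ce=cv2.connectedComponentsWithStats((f<85).astype(np.uint8)); 
  print(n,[(st[i].tolist(),ce[i]+[270,300]) for i in range(1,k) if st[i,4]>300])
E
```

```text
[ 0.50543483 -0.33635907  0.05750726] [-3.91829912  2.72763732 14.39895231]
w2 [([0, 0, 21, 58, 323], array([274.88235294, 315.32198142])), ([27, 18, 48, 42, 1581], array([320.54016445, 338.27640734]))]
w6 [([0, 0, 31, 33, 351], array([278.01139601, 309.25071225])), ([25, 22, 51, 45, 1777], array([320.34777715, 343.74169949]))]
```

The mouth touched the floor at TCP z of about 0.0578. It is now pressed at 14 N, so I'll back off 0.9 mm, open and rise.

>>> servo_tool(plan=[255,0,0,-0.006,0,0,0,255,0,0,0,0,0,0,255,0,0,0,0,0,0,0,0,0,0,0,0,0,0,0,0,0,0,0,0])

```text
time: 16.32
eef_pos: [0.5052, -0.3362, 0.0574]
ee_rot: [[1.0, -0.0, -0.0], [-0.0, -1.0, 0.0], [-0.0, -0.0, -1.0]]
wrist_force: [0.2, -0.2, -0.4]
finger_gap: 0.0548
```

>>> servo_tool(plan=[0,0,0,0,0,0,0,0,0,0,0,0,0,0,0,0,0,0,0,0,0,0,0,0,0,0,0,0,0,0,0,0,0,0,0])

```text
time: 16.73
eef_pos: [0.5052, -0.3362, 0.0575]
ee_rot: [[1.0, -0.0, 0.0], [-0.0, -1.0, 0.0], [0.0, -0.0, -1.0]]
wrist_force: [0.2, -0.1, -0.6]
finger_gap: 0.0884
```

>>> servo_tool(plan=[0,0,0,0,0,0,0,0,0,0,0,0,0,0,0,0,0,0,0,0,0,0,0,0,-0.03,0,0,0,0,0,0,-0.08,0,0,0])

```text
time: 17.15
eef_pos: [0.5044, -0.3358, 0.0733]
ee_rot: [[1.0, 0.0, -0.002], [0.0, -1.0, 0.001], [-0.002, -0.001, -1.0]]
wrist_force: [-0.6, -0.3, 1.0]
finger_gap: 0.0941
```

>>> servo_tool(plan=[0,0,0,-0.12,0,0,0,0,0,0,-0.15,0,0,0,0,0,0,-0.15,0,0,0,0,0,0,-0.15,0,0,0,0,0,0,-0.15,0,0,0])

```text
time: 17.57
eef_pos: [0.5051, -0.3362, 0.1844]
ee_rot: [[1.0, -0.0, 0.001], [-0.0, -1.0, -0.0], [0.001, 0.0, -1.0]]
wrist_force: [1.3, -0.7, -0.4]
finger_gap: 0.094
```

>>> servo_tool(plan=[0,0,0,-0.12,0,0,0,0,0,0,-0.05,0,0,0,0,0,0,0,0,0,0,0,0,0,0,0,0,0,0,0,0,0,0,0,0])

```text
time: 17.98
eef_pos: [0.5046, -0.336, 0.2065]
ee_rot: [[1.0, -0.0, -0.001], [-0.0, -1.0, 0.001], [-0.001, -0.001, -1.0]]
wrist_force: [-0.3, -0.6, 0.3]
finger_gap: 0.0938
```

```bash
python3 - <<'E'
from h import *
c=snap('scene','s7.png'); s=r.sense(); print(s['eef_pos'],s['wrist_force'])
cv2.imwrite('pics/s7c.png',cv2.resize(c['frame'][150:350,90:490],None,fx=2,fy=2,interpolation=2))
E
```

```text
[ 0.50459892 -0.33591197  0.20629277] [-0.50615958  0.21285477  0.39514497]
```

View pics/s7c.png

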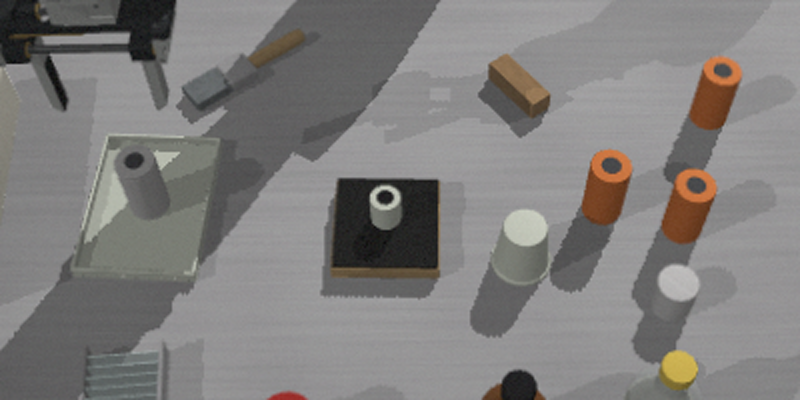

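The bucket stands mouth down in the tray at about (145,180), the sleeve stands upright on the block at (385,207), the gripper is clear and the other objects are undisturbed.

```bash
python3 -c "
from h import *
print(r.hand_in())"
```

```text
the job is handed in; nothing more can be done
None
```

The job is done and handed in at about 18 s on the robot's clock, against the 45 s limit. I gripped the tall bucket and carried it mouth down to the block. One rap at about 0.18 m/s dropped the sleeve. I then lifted clear, stood the bucket in the tray, released it and backed away.

- **Final picture:** it shows the sleeve upright at the middle of the rubber and the bucket standing mouth down near the middle of the tray. The gripper is open and well above both, and the neighbouring objects are undisturbed.
- **Force readings:** the held weight fell from about 2.8 N to about 2 N after the rap, which fits the sleeve leaving. These readings were noisy by about ±0.8 N, so I relied on the camera.
- **Disagreement:** the bucket touched the tray floor about 4 mm lower than I had calculated, so I lowered it in small steps until it touched. The highest wrist force I read was about 15 N. I had no reading at the moment of the rap.

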